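# Load red-lidded sauce pots into a spring dispenser

### The arm

A 7-joint arm with a two-finger parallel gripper is mounted at the origin on the work surface. World frame = base frame: x ahead of the robot, y to its left, z up, the work surface at z = 0. Lengths are in m, angles in rad, forces in N, time in s.
With the tool pointing down it reaches from about 0.4 to 0.875 m from the base axis. Payload 19.3 kg.
Tool frame: the origin (TCP) lies at the very end of the fingers, on their centre line; the grasp point (between the pads) lies 19 mm behind it; z points along the fingers, y is the line along which they close (so a half turn about z gives the same grasp; the last joint's range is limited). The gripper opens to 85 mm and grips with 20 to 120 N. Pads are 22 mm wide; open, the fingers measure 114 mm over their backs; the gripper's body (76 mm by 85 mm) begins 54 mm behind the grasp point. The pads swing forward as they close: fully open they stand 13 mm farther back than shut.
Start: joints at [-1.25, 0.521, -0.036, 1.599, 0.021, 1.021, -0.113], TCP at [0.238, 0.578, 0.231] pointing down, gripper open.
Joint ranges: [-2.91, 2.91], [-0.3, 2.13], [-1.5, 1.42], [0.17, 2.43], [-1.26, 4.41], [0.16, 1.93], [-2.52, 2.52]. Speed limits (rad/s): [1.89, 1.89, 2.39, 2.39, 3.01, 3.01, 3.01].

### API

Orientations are given as [roll, pitch, yaw] about the fixed x, y, z axes, in that order (R = Rz(yaw) Ry(pitch) Rx(roll)).
In Python, from workcell import monitor, optics, job_done gives the robot as it stands.
- The arm moves only by the shell command python3 -m handwheel 'ROWS' [FORCE]. ROWS is JSON, a list of rows, each an object of numbers: "dx", "dy", "dz": the shift along the tool's x, y, z in cm; "wx", "wy", "wz": the turn, a rotation vector about the tool's x, y, z in rad; "claw": the opening in per cent of the stroke, from 0 (shut) to 100 (fully open). A call has 1 to 8 rows; each row shifts and turns the commanded pose from where the row before left it, along the tool's axes as they then stand; what a row does not reach is not made up. A row lasts 1/8 s, in which the tool goes at most 62.5 mm and 10.7 degrees, less where a joint would pass 70% of its speed; a pose out of reach is approached as far as the arm can. A call with a gripper value outside its range is refused whole. The fingers move at their own pace and stop on an object; FORCE is the grip in N (left out, the last holds). Time passes only in rows, so rows that do not move let the fingers close. It gives the time, the measured TCP pose, the force, the opening and the grip force at its end, in the units of the state.
- monitor.observe(): the state, without advancing time (a new reading comes with each control period).
- optics.grab_frame(name): name is "scene" or "top" or "wrist"; returns a dict with "frame" (420x560x3 uint8, blue, green, red), "fovy" (degrees; the focal length in pixels is half the picture's height over the tangent of half this angle, whatever the lens; pixels are square), "cx", "cy" (the principal point, pixels), "R" (3x3) and "t" (3): a world point X has camera coordinates R X + t. Camera axes: x right, y down, z forward; pixel columns grow to the right and rows downward; lengths in m; the calibration is good to about 2 mm. The wrist camera is an equidistant fisheye: a pixel r from the principal point sees the ray r / f radians off the axis. A picture is of the moment at which its call begins. There is no depth.
- job_done(): hands the job in; it is judged then, once.
Trained networks look in the newest picture that a camera, given by its name, has taken for a name from the list of things; names that differ only in an ending like _2 or _b are one class to them, and where a whole thing is asked for, a point or a joint stands for the part that bears it (a point fixed in the world has none). Each returns a list of dicts, best first, with "p" (0 to 1); they miss things now and then, are a little off and sometimes report something else, mostly with a low value. They report only what shows in the picture. A call takes as long as a camera call. They do not tell look-alikes from the thing itself.
- optics.masks_of(name, camera): "region" (420x560 bool, what is visible of it) and "rect" ([left, top, width, height] in pixels, round what is visible of it).
The state is a dict: "clock": time; "qpos": joint angles; "qd": joint speeds; "joint_efforts": joint torques, N m; "position": TCP position; "tool_rot": TCP orientation; "force": force on the tool from outside, world axes, zero at the start; "moment": the same for the moment, N m; "grip_width": finger opening in m; "finger_force": force on a finger pad.
Only numpy, scipy, OpenCV 4.12 (cv2) and the standard library are available. Lean on these libraries where they do the work, as an engineer would, in place of code of your own. Each camera call takes 0.05 s, during which the arm holds its last target. There are 200 camera calls.

### The job

Fill the spring dispenser with the two red-lidded sauce pots, one after the other: set each upright in the flared mouth and push it straight down past the orange lips until they snap in over its lid and hold it, before you bring the next. Leave the green-lidded pot where it stands.

Things in the scene. Friction and masses are not known exactly. Their poses are not given: they have to be found in the camera images.
- red_pot_1: Loose round sauce pot, kraft board with a red lid: closed cylinder 56 mm across, 40 mm tall, about 70 g, standing lid up, 40 mm or more free all round. Origin: centre of its underside; z up. Let go in the dispenser's mouth it rests on lips and platform, underside 102 to 112 mm above the dispenser's origin, lid 6 to 16 mm above the rim.
- red_pot_2: Second red-lidded sauce pot, identical; either may go first. To load a pot press its lid at the centre with closed fingers (up to about 12 N) until the lid is about 102 mm above the dispenser's origin, 34 mm below the rim (98 mm does no harm), then withdraw: it springs up under the lips. First pot's underside ends at 66 mm, later 26 mm.
- green_pot: Sauce pot of the same size with a green lid: not wanted, to be left in its place. Origin: centre of its underside; z up through the lid.
- dispenser: Fixed upright clear tube, 60 mm bore, on a 120 mm square plate; origin centre of underside, z up. Teal flared mouth: rim at 136 mm, 80 mm inner, 89 mm outer, narrowing to 60 mm at 122 mm. Three sprung orange lips slope in to a 47 mm circle, undersides at 106 mm. White platform just below pushes up with 4 N plus 60 N/m, 90 mm travel; yaw is irrelevant.
There are look-alikes about, which are no part of the job. Leave any yellow look-alike of the red_pot_2 alone.

How it is judged:
By the outcome, as a careful person would: the job done as asked, in the order asked, and still so for the second after the job is handed in, with the robot touching nothing.
It also fails if it takes over 64 s, if anything falls off the work surface, if the arm or the gripper's body presses on something with over 40 N, if the wrist force passes 120 N, or if a joint passes its speed limit or range.

## Working session

There is one attempt and no reset: what is moved stays moved. The work goes in short steps, Python scripts to look and compute and a shell command to move; the robot and the scene stay as the last step left them, time stands still between calls to the robot, and variables do not carry over. Pictures are saved under pics/ and viewed, at most 10 in all, crops included, and the job is handed in when it is done.

```bash
mkdir -p pics; cat > h.py <<'E'
import numpy as np, cv2
from workcell import monitor, optics
def grab(n):
    d=optics.grab_frame(n); d['R']=np.array(d['R']); d['t']=np.array(d['t']); d['name']=n
    d['f']=d['frame'].shape[0]/2/np.tan(np.radians(d['fovy'])/2); return d
def ray(d,u,v):
    x=(u-d['cx'])/d['f']; y=(v-d['cy'])/d['f']
    if d['name']=='wrist':
        r=np.hypot(x,y); c=np.array([x*np.sinc(r/np.pi)/1,y*np.sinc(r/np.pi),np.cos(r)])
    else: c=np.array([x,y,1.])
    w=d['R'].T@c; return -d['R'].T@d['t'], w/np.linalg.norm(w)
def atz(d,u,v,z):
    o,w=ray(d,u,v); return o+w*(z-o[2])/w[2]
def proj(d,X):
    c=d['R']@np.array(X)+d['t']
    if d['name']=='wrist':
        r=np.hypot(c[0],c[1]); th=np.arctan2(r,c[2]); k=th/max(r,1e-9)*d['f']; return np.array([d['cx']+k*c[0],d['cy']+k*c[1]])
    return np.array([d['cx']+d['f']*c[0]/c[2],d['cy']+d['f']*c[1]/c[2]])
def tri(rs):
    A=np.zeros((3,3));b=np.zeros(3)
    for o,w in rs:
        P=np.eye(3)-np.outer(w,w);A+=P;b+=P@o
    x=np.linalg.solve(A,b); return x,[np.linalg.norm((np.eye(3)-np.outer(w,w))@(x-o)) for o,w in rs]
E
python3 - <<'E'
from h import *
s=monitor.observe();print(s['position'],s['tool_rot'],s['force'],s['grip_width'],s['clock'])
for n in ['scene','top']:
    d=grab(n);print(n,d['fovy'],d['cx'],d['cy'],-d['R'].T@d['t'])
    cv2.imwrite(f'pics/{n}0.png',d['frame'])
    for k in ['red_pot_1','green_pot','dispenser']:
        print(k,[(round(m['p'],2),[int(a) for a in m['rect']]) for m in optics.masks_of(k,n)])
E
```

```text
[0.23796939 0.57753404 0.23070722] [-3.14037313e+00  8.25236683e-05  2.75076794e+00] [0.30067176 1.2777918  0.83916975] 0.0853313182963328 0.0
scene 54.47847941302631 284.465235325426 215.42562945483755 [1.03727956 0.08951068 0.61271509]
red_pot_1 [(0.88, [187, 208, 34, 39]), (0.86, [248, 234, 32, 39]), (0.65, [275, 159, 26, 34]), (0.57, [129, 197, 36, 36]), (0.57, [218, 172, 27, 34])]
green_pot [(0.88, [164, 142, 29, 32])]
dispenser [(0.69, [383, 153, 92, 109])]
top 44.27152383722503 281.8811107870419 216.82139499643915 [0.54156452 0.00611883 0.98535651]
red_pot_1 [(0.87, [402, 179, 34, 31]), (0.82, [347, 183, 32, 32]), (0.81, [333, 232, 34, 32]), (0.77, [287, 271, 29, 25]), (0.67, [338, 127, 34, 31])]
green_pot [(0.73, [411, 261, 33, 34])]
dispenser [(0.82, [112, 223, 86, 85])]
```

View pics/scene0.png

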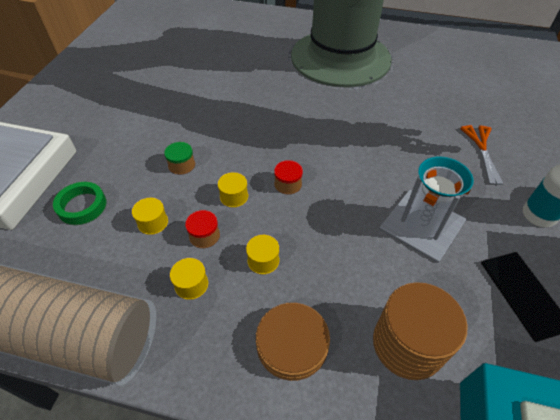

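View pics/top0.png

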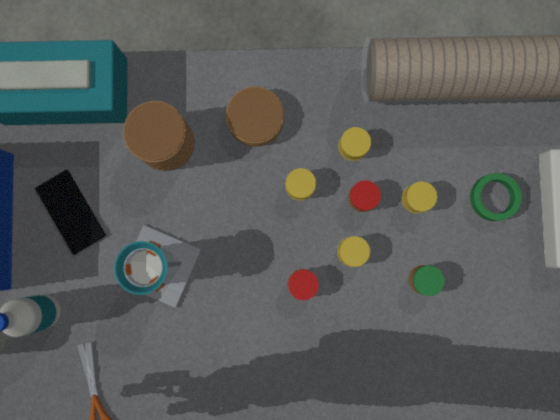

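The scene view shows two red lids at (202,222) and (288,172), yellow look-alikes at (150,212), (233,185), (263,248) and (189,275), green at (179,155), and the dispenser mouth at (444,178). In the top view the reds are at (365,196) and (303,284), and the mouth is at (141,267). Of the pots only the two red lids fit the description, since the rest are yellow or green. I'll triangulate them and confirm in a crop.

```bash
cat > m.py <<'E'
from h import *
def red(d,teal=False):
    h=cv2.cvtColor(d['frame'],cv2.COLOR_BGR2HSV); H,S,V=h[...,0],h[...,1],h[...,2]
    m=((H>80)&(H<100)&(S>120)&(V>50)) if teal else (((H<5)|(H>174))&(S>190)&(V>70))
    m=m.astype(np.uint8); cs,_=cv2.findContours(m,cv2.RETR_EXTERNAL,cv2.CHAIN_APPROX_NONE)
    return [(cv2.contourArea(c),cv2.fitEllipse(c),c) for c in cs if cv2.contourArea(c)>100]
E
python3 - <<'E'
from m import *
D={n:grab(n) for n in ['scene','top']}
for n in D:
    for t in (0,1):
        for a,e,c in red(D[n],t): print(n,'teal' if t else 'red',a,np.round(e[0],1),np.round(e[1],1))
f=D['top']['frame'][100:320,90:460]
cv2.imwrite('pics/crop0.png',cv2.resize(f,None,fx=2.1,fy=2.1,interpolation=cv2.INTER_CUBIC))
def C(n,t,near):
    return min(red(D[n],t),key=lambda r:np.hypot(*(np.array(r[1][0])-near)))[1][0]
for nm,t,s,p in [('A',0,(202,222),(365,196)),('B',0,(288,172),(303,284)),('disp',1,(444,178),(141,267))]:
    x,e=tri([ray(D['scene'],*C('scene',t,s)),ray(D['top'],*C('top',t,p))]); print(nm,x.round(4),np.round(e,4))
    for n,q in (('scene',s),('top',p)): print('  ',n,atz(D[n],*C(n,t,q),.136 if t else .04).round(4))
E
```

```text
scene red 628.0 [201.1 223.7] [25.9 30.9]
scene red 460.5 [288.1 171.6] [21.7 27.1]
scene teal 4083.5 [502.9 393. ] [ 54.3 107.9]
scene teal 754.5 [543.9 203.2] [27.5 38.6]
scene teal 1628.5 [445.3 175.9] [37.2 55.8]
top teal 391.0 [ 40.4 312. ] [29.  32.2]
top teal 2088.0 [140.4 267.5] [50.9 52.3]
top teal 7305.5 [61.5 83.7] [ 89.9 142.8]Traceback (most recent call last):
  File "<stdin>", line 11, in <module>
  File "<stdin>", line 9, in C
ValueError: min() iterable argument is empty
```

View pics/crop0.png

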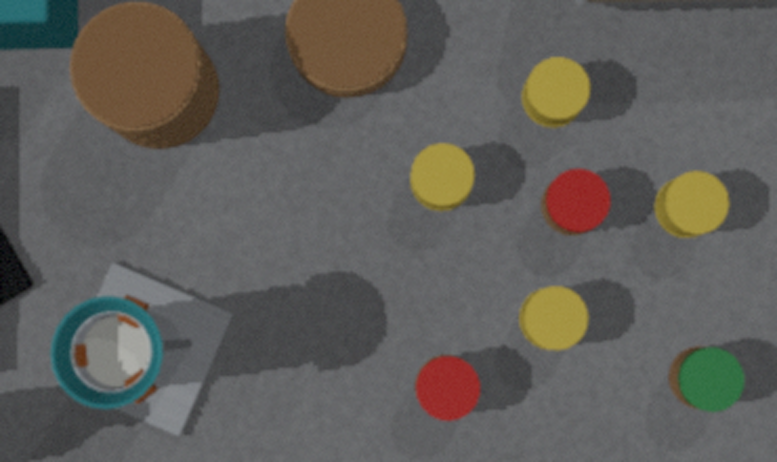

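The crop confirms it: the two red lids sit at crop (578,200) and (448,387), and every neighbour is yellow or green. The mouth is at (107,352). The red threshold was too strict for the top view, so I'll loosen it.

```bash
sed -i 's/S>190/S>140/' m.py; cat > loc.py <<'E'
from m import *
D={n:grab(n) for n in ['scene','top']}
def C(n,t,near):
    return min(red(D[n],t),key=lambda r:np.hypot(*(np.array(r[1][0])-near)))[1]
for nm,t,s,p in [('A',0,(202,222),(365,196)),('B',0,(288,172),(303,284)),('disp',1,(444,178),(141,267))]:
    a,b=C('scene',t,s),C('top',t,p)
    x,e=tri([ray(D['scene'],*a[0]),ray(D['top'],*b[0])]); print(nm,x.round(4),np.round(e,4),np.round(b[1],1))
    for n,q in (('scene',a),('top',b)): print('  ',n,atz(D[n],*q[0],.136 if t else .04).round(4))
E
python3 loc.py
python3 - <<'E'
from m import *
# yellow/green positions too
d=grab('top'); h=cv2.cvtColor(d['frame'],cv2.COLOR_BGR2HSV)
m=(((h[...,0]>20)&(h[...,0]<35)&(h[...,1]>120))*255).astype(np.uint8)
for c in cv2.findContours(m,0,1)[0]:
    if cv2.contourArea(c)>200: print('yel',atz(d,*cv2.fitEllipse(c)[0],.04).round(3))
E
```

```text
A [ 0.6499 -0.1509  0.0317] [0.0003 0.0003] [28.9 29.2]
   scene [ 0.6554 -0.1472  0.04  ]
   top [ 0.649  -0.1499  0.04  ]
B [ 0.4879 -0.0313  0.0327] [0.0005 0.0005] [29.  29.6]
   scene [ 0.4947 -0.0293  0.04  ]
   top [ 0.4884 -0.0316  0.04  ]
disp [0.5267 0.2398 0.1301] [0.0008 0.0008] [50.9 52.4]
   scene [0.5327 0.2388 0.136 ]
   top [0.5268 0.2375 0.136 ]
yel [ 0.547 -0.126  0.04 ]
yel [ 0.644 -0.25   0.04 ]
yel [ 0.673 -0.031  0.04 ]
yel [ 0.746 -0.134  0.04 ]
```

```bash
python3 -m handwheel '[{"wz":0.16},{"wz":0.16},{"wz":0.16},{"dx":-5,"dy":-1.6},{"dx":-5,"dy":-1.6},{"dx":-5,"dy":-1.6},{"dx":-5,"dy":-1.6},{"dx":-5,"dy":-1.6}]' 40
python3 -m handwheel '[{"dx":-5,"dy":-1.6},{"dx":-5,"dy":-1.6},{"dx":-5,"dy":-1.6},{"dx":-5,"dy":-1.6},{"dx":-5,"dy":-1.6},{"dx":-5,"dy":-1.6},{"dx":-5,"dy":-1.6,"dz":3},{"dz":3}]'
cat > w.py <<'E'
import sys
from m import *
from scipy.spatial.transform import Rotation as Ro
def delta(target,yaw=None):
    s=monitor.observe(); R=Ro.from_euler('xyz',s['tool_rot']).as_matrix()
    print('pos',np.round(s['position'],4),'rot',np.round(s['tool_rot'],4),'F',np.round(s['force'],1),'w',round(s['grip_width'],4),'t',round(s['clock'],2))
    print('tool delta cm',(R.T@(np.array(target)-s['position'])*100).round(2))
E
cat > wl.py <<'E'
from w import *
t=int(sys.argv[1]); z=float(sys.argv[2])
d=grab('wrist'); cv2.imwrite(sys.argv[4],d['frame'])
from scipy.optimize import least_squares
r=.028 if not t else .0445
for a,e,c in red(d,t):
    c=c[:,0,:].astype(float)
    # fit circle of known radius in plane z: contour pixels lifted to the plane
    P=np.array([atz(d,u,v,z)[:2] for u,v in c]); h=cv2.convexHull(P.astype(np.float32))[:,0,:]
    o=least_squares(lambda q:np.hypot(*(h-q[:2]).T)-q[2],[*h.mean(0),r],loss='soft_l1',f_scale=.001).x
    print('area',a,np.round(e[0]),'circle at z',o.round(4))
T=[float(x) for x in sys.argv[3].split(',')]
delta(T)
E
python3 wl.py 0 0.04 0.488,-0.0315,0.1 pics/w1.png
```

```text
area 11926.5 [471.  73.] circle at z [0.182  0.8391 0.108 ]
pos [0.2381 0.5778 0.2313] rot [3.1416 0.     2.7508] F [0.  0.5 0. ] w 0.0857 t 0.7
tool delta cm [-46.32 -46.82  13.13]schema error: expected keys dx, dy, dz, wx, wy, wz, claw
schema error: expected keys dx, dy, dz, wx, wy, wz, claw
```

View pics/w1.png

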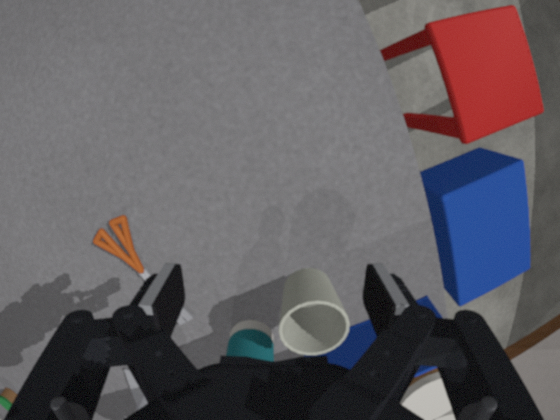

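The arm did not move, because every row needs all seven keys. This wrist view at the start pose shows only clutter: a cup at (313,325), the bottle at (250,345), and no pots.

```bash
python3 -m handwheel '[{"dx":0,"dy":0,"dz":-3,"wx":0,"wy":0,"wz":0.16,"claw":100},{"dx":0,"dy":0,"dz":-3,"wx":0,"wy":0,"wz":0.16,"claw":100},{"dx":-2,"dy":-0.6,"dz":0,"wx":0,"wy":0,"wz":0.16,"claw":100},{"dx":-4,"dy":-1.3,"dz":0,"wx":0,"wy":0,"wz":0,"claw":100},{"dx":-5,"dy":-1.6,"dz":0,"wx":0,"wy":0,"wz":0,"claw":100},{"dx":-5,"dy":-1.6,"dz":0,"wx":0,"wy":0,"wz":0,"claw":100},{"dx":-5,"dy":-1.6,"dz":0,"wx":0,"wy":0,"wz":0,"claw":100},{"dx":-5,"dy":-1.6,"dz":0,"wx":0,"wy":0,"wz":0,"claw":100}]' 40
python3 -m handwheel '[{"dx":-5,"dy":-1.6,"dz":0,"wx":0,"wy":0,"wz":0,"claw":100},{"dx":-5,"dy":-1.6,"dz":0,"wx":0,"wy":0,"wz":0,"claw":100},{"dx":-5,"dy":-1.6,"dz":0,"wx":0,"wy":0,"wz":0,"claw":100},{"dx":-5,"dy":-1.6,"dz":0,"wx":0,"wy":0,"wz":0,"claw":100},{"dx":-5,"dy":-1.6,"dz":3,"wx":0,"wy":0,"wz":0,"claw":100},{"dx":-5,"dy":-1.6,"dz":3,"wx":0,"wy":0,"wz":0,"claw":100},{"dx":-3,"dy":-1,"dz":3,"wx":0,"wy":0,"wz":0,"claw":100},{"dx":0,"dy":0,"dz":0,"wx":0,"wy":0,"wz":0,"claw":100}]'
python3 wl.py 0 0.04 0.488,-0.0315,0.1 pics/w2.png
```

```text
clock: 1.7
position: [0.3455, 0.3255, 0.2915]
tool_rot: [3.141, -0.0, 2.271]
force: [1.3, -0.0, -0.5]
grip_width: 0.0852
finger_force: 0.0
clock: 2.7
position: [0.4761, 0.0041, 0.1997]
tool_rot: [-3.139, -0.001, 2.267]
force: [-0.8, 0.6, 0.8]
grip_width: 0.0855
finger_force: 0.0
area 361.5 [300. 352.] circle at z [ 0.6433 -0.1415  0.0247]
area 2214.0 [262. 221.] circle at z [ 0.4884 -0.0296  0.0275]
pos [0.4763 0.0056 0.2007] rot [-3.1401e+00 -5.0000e-04  2.2687e+00] F [ 0.2 -0.6  0.6] w 0.0856 t 2.75
tool delta cm [-3.6  -1.47 10.07]
```

```bash
python3 -m handwheel '[{"dx":-1.75,"dy":-0.7,"dz":4,"wx":0,"wy":0,"wz":0,"claw":100},{"dx":-1.75,"dy":-0.7,"dz":4,"wx":0,"wy":0,"wz":0,"claw":100},{"dx":0,"dy":0,"dz":2,"wx":0,"wy":0,"wz":0,"claw":100},{"dx":0,"dy":0,"dz":0,"wx":0,"wy":0,"wz":0,"claw":100}]'
python3 wl.py 0 0.04 0.4884,-0.0305,0.023 pics/w3.png
python3 - <<'E'
from h import *
E
```

```text
clock: 3.25
position: [0.4881, -0.0285, 0.1011]
tool_rot: [-3.141, -0.001, 2.272]
force: [0.1, -0.1, 0.1]
grip_width: 0.0852
finger_force: 0.0
area 4825.0 [273. 225.] circle at z [ 0.4885 -0.0296  0.0274]
pos [ 0.4886 -0.0285  0.102 ] rot [ 3.1412e+00 -2.0000e-04  2.2717e+00] F [ 0.3  0.4 -0.3] w 0.0856 t 3.3
tool delta cm [-0.14 -0.15  7.9 ]
```

View pics/w3.png

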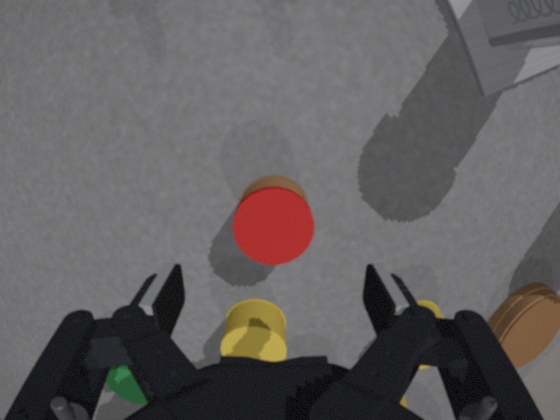

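The red lid is at (273,225), midway between the fingers. Both heights give the same xy at z = 0.04, so the lid height is confirmed. I'll grasp it near the top.

```bash
python3 -m handwheel '[{"dx":-0.1,"dy":-0.1,"dz":3,"wx":0,"wy":0,"wz":0,"claw":100},{"dx":0,"dy":0,"dz":3,"wx":0,"wy":0,"wz":0,"claw":100},{"dx":0,"dy":0,"dz":1.9,"wx":0,"wy":0,"wz":0,"claw":100},{"dx":0,"dy":0,"dz":0,"wx":0,"wy":0,"wz":0,"claw":50},{"dx":0,"dy":0,"dz":0,"wx":0,"wy":0,"wz":0,"claw":30},{"dx":0,"dy":0,"dz":0,"wx":0,"wy":0,"wz":0,"claw":30},{"dx":0,"dy":0,"dz":0,"wx":0,"wy":0,"wz":0,"claw":30},{"dx":0,"dy":0,"dz":0,"wx":0,"wy":0,"wz":0,"claw":30}]' 40
```

```text
clock: 4.3
position: [0.4892, -0.0304, 0.024]
tool_rot: [3.14, 0.001, 2.271]
force: [-2.0, 0.7, 5.6]
grip_width: 0.0545
finger_force: 40.9
```

```bash
python3 -m handwheel '[{"dx":0,"dy":0,"dz":-3,"wx":0,"wy":0,"wz":0,"claw":30},{"dx":0,"dy":0,"dz":-5,"wx":0,"wy":0,"wz":0,"claw":30},{"dx":0,"dy":0,"dz":-5,"wx":0,"wy":0,"wz":0,"claw":30},{"dx":2.5,"dy":4,"dz":-4,"wx":0,"wy":0,"wz":0,"claw":30},{"dx":2.5,"dy":5,"dz":0,"wx":0,"wy":0,"wz":0,"claw":30},{"dx":2.5,"dy":5,"dz":0,"wx":0,"wy":0,"wz":0,"claw":30},{"dx":2.5,"dy":5,"dz":0,"wx":0,"wy":0,"wz":0,"claw":30},{"dx":0,"dy":1,"dz":0,"wx":0,"wy":0,"wz":0,"claw":30}]'
python3 wl.py 1 0.136 0.527,0.2375,0.194 pics/w4.png; python3 wl.py 0 0.234 0.527,0.2375,0.194 pics/w4b.png|head -3
```

```text
clock: 5.3
position: [0.5771, 0.1791, 0.1935]
tool_rot: [3.14, -0.001, 2.276]
force: [-1.1, -1.0, -1.4]
grip_width: 0.054
finger_force: 43.0
area 8295.5 [528. 217.] circle at z [0.7782 0.3642 0.0919]
area 14940.5 [275. 108.] circle at z [0.5284 0.2382 0.0426]
pos [0.5776 0.1774 0.1934] rot [3.1399e+00 3.0000e-04 2.2741e+00] F [-1.1 -0.4 -1.4] w 0.0545 t 5.35
tool delta cm [ 7.86  0.02 -0.06]
area 346.0 [160. 386.] circle at z [0.5667 0.1076 0.0086]
area 10049.0 [273. 278.] circle at z [0.5665 0.1904 0.0223]
pos [0.5771 0.1753 0.1933] rot [3.1407e+00 6.0000e-04 2.2721e+00] F [-0.8 -0.7 -1.7] w 0.0541 t 5.4
```

View pics/w4.png

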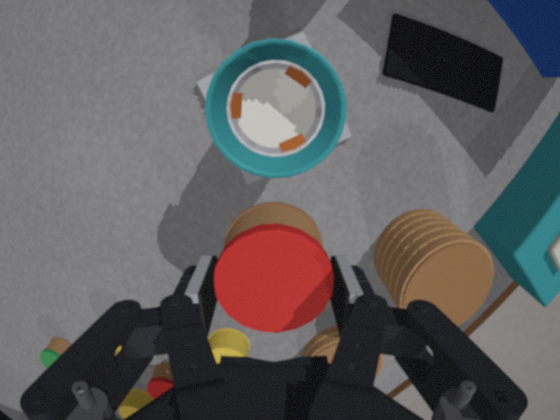

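The mouth is at (275,108) and the held pot at (273,278), upright. I'll recheck the pot centre at its true lid height of 0.209.

```bash
python3 wl.py 0 0.209 0.528,0.238,0.194 pics/w5.png; python3 wl.py 1 0.136 0.528,0.238,0.194 pics/w6.png
```

```text
area 327.0 [160. 385.] circle at z [0.5761 0.0743 0.01  ]
area 10035.5 [273. 278.] circle at z [0.5757 0.1768 0.0279]
pos [0.5767 0.174  0.1932] rot [3.1412e+00 6.0000e-04 2.2706e+00] F [-0.6 -1.1  0.1] w 0.0542 t 5.45
tool delta cm [ 8.03  0.39 -0.09]
area 7888.0 [530. 215.] circle at z [0.7843 0.3634 0.0954]
area 15017.0 [280. 102.] circle at z [0.5284 0.2381 0.0427]
pos [0.5766 0.1734 0.1931] rot [3.1414e+00 5.0000e-04 2.2696e+00] F [ 0.4  0.2 -1.6] w 0.0546 t 5.5
tool delta cm [ 8.07  0.44 -0.09]
```

```bash
python3 -m handwheel '[{"dx":4,"dy":0.2,"dz":0,"wx":0,"wy":0,"wz":0,"claw":30},{"dx":4,"dy":0.2,"dz":0,"wx":0,"wy":0,"wz":0,"claw":30},{"dx":0,"dy":0,"dz":0,"wx":0,"wy":0,"wz":0,"claw":30},{"dx":0,"dy":0,"dz":0,"wx":0,"wy":0,"wz":0,"claw":30},{"dx":0,"dy":0,"dz":0,"wx":0,"wy":0,"wz":0,"claw":30}]'
python3 wl.py 0 0.209 0.528,0.238,0.137 pics/w7.png; python3 wl.py 1 0.136 0.528,0.238,0.137 pics/w8.png
```

```text
clock: 6.12
position: [0.5289, 0.2368, 0.1926]
tool_rot: [3.141, 0.0, 2.269]
force: [-0.2, 0.2, -0.7]
grip_width: 0.0545
finger_force: 43.0
area 10031.0 [273. 278.] circle at z [0.5273 0.2386 0.0277]
pos [0.5289 0.2371 0.1925] rot [3.1415e+00 4.0000e-04 2.2690e+00] F [ 0.2 -0.1 -0.4] w 0.0542 t 6.17
tool delta cm [ 0.13 -0.01  5.55]
area 3027.5 [274. 221.] circle at z [0.5282 0.2387 0.0426]
area 8444.5 [524. 262.] circle at z [0.7546 0.3623 0.0972]
pos [0.5288 0.2373 0.1924] rot [-3.1416e+00  2.0000e-04  2.2692e+00] F [-0.8  0.1 -0.6] w 0.0544 t 6.22
tool delta cm [ 0.11 -0.01  5.54]
```

View pics/w8.png

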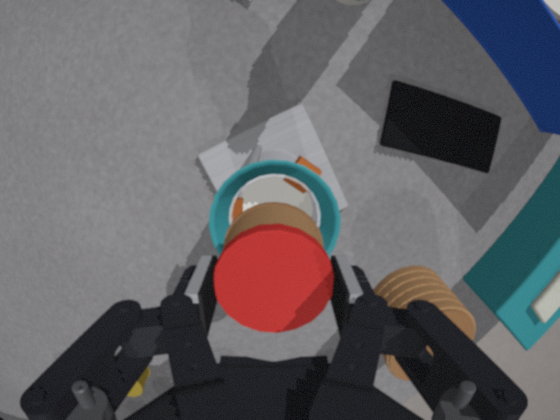

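The pot centre is within about 1 mm of the mouth centre, with the rim at (274,221). I'll lower it, watching the force.

```bash
python3 -m handwheel '[{"dx":0,"dy":0,"dz":2,"wx":0,"wy":0,"wz":0,"claw":30},{"dx":0,"dy":0,"dz":2,"wx":0,"wy":0,"wz":0,"claw":30},{"dx":0,"dy":0,"dz":1,"wx":0,"wy":0,"wz":0,"claw":30},{"dx":0,"dy":0,"dz":0.5,"wx":0,"wy":0,"wz":0,"claw":30},{"dx":0,"dy":0,"dz":0,"wx":0,"wy":0,"wz":0,"claw":30}]'
python3 -m handwheel '[{"dx":0,"dy":0,"dz":0.2,"wx":0,"wy":0,"wz":0,"claw":30},{"dx":0,"dy":0,"dz":0.1,"wx":0,"wy":0,"wz":0,"claw":30},{"dx":0,"dy":0,"dz":0,"wx":0,"wy":0,"wz":0,"claw":30}]'
```

```text
clock: 6.85
position: [0.5285, 0.2382, 0.1375]
tool_rot: [3.141, 0.0, 2.27]
force: [-0.8, -0.5, -0.1]
grip_width: 0.0541
finger_force: 43.0
clock: 7.22
position: [0.5284, 0.2383, 0.1344]
tool_rot: [3.141, 0.0, 2.271]
force: [0.2, 0.8, 0.1]
grip_width: 0.0542
finger_force: 43.0
```

```bash
python3 -m handwheel '[{"dx":0,"dy":0,"dz":0.2,"wx":0,"wy":0,"wz":0,"claw":30},{"dx":0,"dy":0,"dz":0,"wx":0,"wy":0,"wz":0,"claw":30}]'
python3 -m handwheel '[{"dx":0,"dy":0,"dz":0,"wx":0,"wy":0,"wz":0,"claw":75},{"dx":0,"dy":0,"dz":0,"wx":0,"wy":0,"wz":0,"claw":80},{"dx":0,"dy":0,"dz":0,"wx":0,"wy":0,"wz":0,"claw":100},{"dx":0,"dy":0,"dz":-1,"wx":0,"wy":0,"wz":0,"claw":100},{"dx":0,"dy":0,"dz":-3,"wx":0,"wy":0,"wz":0,"claw":100},{"dx":0,"dy":0,"dz":-4,"wx":0,"wy":0,"wz":0,"claw":100},{"dx":0,"dy":0,"dz":0,"wx":0,"wy":0,"wz":0,"claw":0},{"dx":0,"dy":0,"dz":0,"wx":0,"wy":0,"wz":0,"claw":0}]' 
python3 wl.py 0 0.147 0.5283,0.2385,0.102 pics/w9.png;python3 wl.py 1 0.136 0.5283,0.2385,0.102 pics/w10.png
```

```text
clock: 7.48
position: [0.5282, 0.2383, 0.1321]
tool_rot: [-3.141, -0.0, 2.271]
force: [0.2, 0.6, -1.3]
grip_width: 0.0543
finger_force: 43.0
clock: 8.48
position: [0.5282, 0.2384, 0.2124]
tool_rot: [3.141, -0.0, 2.271]
force: [-0.5, -0.2, -1.3]
grip_width: 0.0513
finger_force: 0.0
area 4769.5 [273. 221.] circle at z [0.5281 0.2382 0.0277]
pos [0.528  0.2382 0.2119] rot [-3.1409e+00 -2.0000e-04  2.2708e+00] F [ 0.2 -0.  -0.6] w 0.0439 t 8.53
tool delta cm [ 0.    0.04 10.99]
area 10332.0 [274. 214.] circle at z [0.5282 0.2387 0.0425]
area 8954.0 [520. 254.] circle at z [0.7589 0.3741 0.1039]
area 122.0 [354.   2.] circle at z [0.4576 0.4019 0.0206]
pos [0.528  0.2382 0.2117] rot [-3.1406e+00 -1.0000e-04  2.2708e+00] F [0.2 0.1 0.4] w 0.0365 t 8.57
tool delta cm [1.000e-02 6.000e-02 1.097e+01]
```

View pics/w10.png

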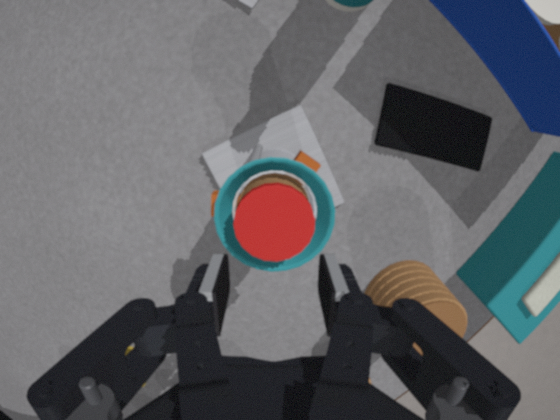

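The pot sits upright and centred in the mouth, lid at (273,221). I'll close the fingers and press.

```bash
python3 -m handwheel '[{"dx":0,"dy":0,"dz":0,"wx":0,"wy":0,"wz":0,"claw":0},{"dx":0,"dy":0,"dz":1,"wx":0,"wy":0,"wz":0,"claw":0},{"dx":0,"dy":0,"dz":2,"wx":0,"wy":0,"wz":0,"claw":0},{"dx":0,"dy":0,"dz":2,"wx":0,"wy":0,"wz":0,"claw":0},{"dx":0,"dy":0,"dz":1,"wx":0,"wy":0,"wz":0,"claw":0},{"dx":0,"dy":0,"dz":0,"wx":0,"wy":0,"wz":0,"claw":0}]'
python3 -m handwheel '[{"dx":0,"dy":0,"dz":0.7,"wx":0,"wy":0,"wz":0,"claw":0},{"dx":0,"dy":0,"dz":0.7,"wx":0,"wy":0,"wz":0,"claw":0},{"dx":0,"dy":0,"dz":0.6,"wx":0,"wy":0,"wz":0,"claw":0}]'
python3 -m handwheel '[{"dx":0,"dy":0,"dz":0.6,"wx":0,"wy":0,"wz":0,"claw":0},{"dx":0,"dy":0,"dz":0.6,"wx":0,"wy":0,"wz":0,"claw":0},{"dx":0,"dy":0,"dz":0,"wx":0,"wy":0,"wz":0,"claw":0}]'
```

```text
clock: 9.32
position: [0.5281, 0.238, 0.1516]
tool_rot: [-3.14, -0.0, 2.271]
force: [-0.0, 0.7, 0.3]
grip_width: 0.0002
finger_force: 0.0
clock: 9.7
position: [0.5287, 0.2385, 0.1322]
tool_rot: [3.141, 0.0, 2.271]
force: [1.8, 0.8, 4.7]
grip_width: 0.0
finger_force: 2.0
clock: 10.07
position: [0.5282, 0.2383, 0.1199]
tool_rot: [-3.141, -0.0, 2.271]
force: [1.8, 1.1, 3.8]
grip_width: -0.0002
finger_force: 1.8
```

```bash
python3 -m handwheel '[{"dx":0,"dy":0,"dz":0.6,"wx":0,"wy":0,"wz":0,"claw":0},{"dx":0,"dy":0,"dz":0.6,"wx":0,"wy":0,"wz":0,"claw":0},{"dx":0,"dy":0,"dz":0,"wx":0,"wy":0,"wz":0,"claw":0}]'
python3 -m handwheel '[{"dx":0,"dy":0,"dz":0.5,"wx":0,"wy":0,"wz":0,"claw":0},{"dx":0,"dy":0,"dz":0.3,"wx":0,"wy":0,"wz":0,"claw":0},{"dx":0,"dy":0,"dz":0,"wx":0,"wy":0,"wz":0,"claw":0},{"dx":0,"dy":0,"dz":0,"wx":0,"wy":0,"wz":0,"claw":0}]'
```

```text
clock: 10.45
position: [0.5282, 0.2383, 0.1081]
tool_rot: [-3.141, -0.0, 2.271]
force: [1.7, 0.9, 1.6]
grip_width: 0.0004
finger_force: 0.7
clock: 10.95
position: [0.5283, 0.2383, 0.1005]
tool_rot: [-3.141, -0.0, 2.271]
force: [0.3, 0.8, 5.0]
grip_width: -0.0001
finger_force: 2.6
```

```bash
python3 -m handwheel '[{"dx":0,"dy":0,"dz":0.1,"wx":0,"wy":0,"wz":0,"claw":0},{"dx":0,"dy":0,"dz":0,"wx":0,"wy":0,"wz":0,"claw":0},{"dx":0,"dy":0,"dz":-1,"wx":0,"wy":0,"wz":0,"claw":0},{"dx":0,"dy":0,"dz":-3,"wx":0,"wy":0,"wz":0,"claw":0},{"dx":0,"dy":0,"dz":-4,"wx":0,"wy":0,"wz":0,"claw":0},{"dx":0,"dy":0,"dz":-5,"wx":0,"wy":0,"wz":0,"claw":0},{"dx":0,"dy":0,"dz":-1,"wx":0,"wy":0,"wz":0,"claw":50},{"dx":0,"dy":0,"dz":0,"wx":0,"wy":0,"wz":0,"claw":100}]'
python3 wl.py 0 0.106 0.65,-0.149,0.2 pics/w11.png
python3 - <<'E'
from h import *
a=cv2.imread('pics/w11.png')[120:340,170:390]; b=grab('scene')['frame'][130:270,370:490]
cv2.imwrite('pics/c11.png',np.hstack([cv2.resize(a,(400,400)),cv2.resize(b,(343,400))]))
E
```

```text
clock: 11.95
position: [0.5282, 0.2384, 0.2398]
tool_rot: [3.141, -0.0, 2.271]
force: [0.3, 0.4, -0.6]
grip_width: 0.0359
finger_force: 0.0
area 2455.0 [273. 195.] circle at z [0.5281 0.2381 0.0264]
pos [0.5279 0.2382 0.2388] rot [-3.1407e+00 -3.0000e-04  2.2709e+00] F [-0.7  0.5 -0.4] w 0.0434 t 12.0
tool delta cm [-37.48 -15.6    3.88]
```

View pics/c11.png

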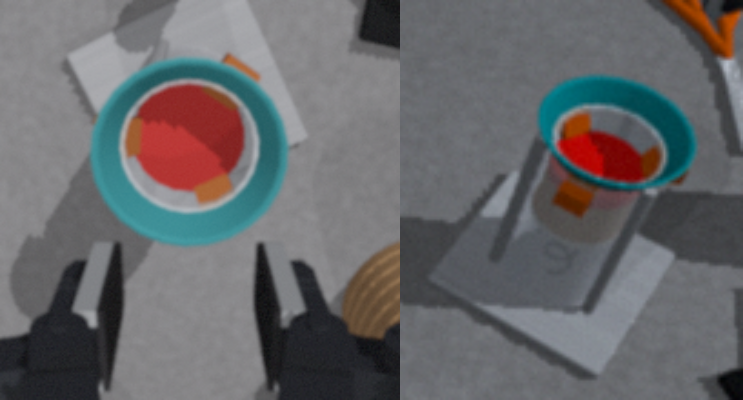

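The first pot is held under all three orange lips, which lie over the red lid in both views. On to pot A.

```bash
python3 -m handwheel '[{"dx":-3,"dy":-1.2,"dz":0,"wx":0,"wy":0,"wz":0,"claw":100},{"dx":-5,"dy":-2.1,"dz":0,"wx":0,"wy":0,"wz":0,"claw":100},{"dx":-5,"dy":-2.1,"dz":0,"wx":0,"wy":0,"wz":0,"claw":100},{"dx":-5,"dy":-2.1,"dz":0,"wx":0,"wy":0,"wz":0,"claw":100},{"dx":-5,"dy":-2.1,"dz":0,"wx":0,"wy":0,"wz":0,"claw":100},{"dx":-5,"dy":-2.1,"dz":2,"wx":0,"wy":0,"wz":0,"claw":100},{"dx":-5,"dy":-2.1,"dz":3,"wx":0,"wy":0,"wz":0,"claw":100},{"dx":-4.5,"dy":-1.8,"dz":3,"wx":0,"wy":0,"wz":0,"claw":100}]'
python3 -m handwheel '[{"dx":0,"dy":0,"dz":3,"wx":0,"wy":0,"wz":0,"claw":100},{"dx":0,"dy":0,"dz":3,"wx":0,"wy":0,"wz":0,"claw":100},{"dx":0,"dy":0,"dz":0,"wx":0,"wy":0,"wz":0,"claw":100},{"dx":0,"dy":0,"dz":0,"wx":0,"wy":0,"wz":0,"claw":100},{"dx":0,"dy":0,"dz":0,"wx":0,"wy":0,"wz":0,"claw":100}]'
python3 wl.py 0 0.04 0.649,-0.150,0.023 pics/w12.png
```

```text
clock: 13.05
position: [0.6502, -0.1509, 0.1569]
tool_rot: [-3.14, -0.001, 2.27]
force: [1.5, 1.1, 0.1]
grip_width: 0.0853
finger_force: 0.0
clock: 13.68
position: [0.6511, -0.149, 0.1005]
tool_rot: [3.141, 0.001, 2.271]
force: [-0.2, -0.1, 0.4]
grip_width: 0.0855
finger_force: 0.0
area 4903.0 [273. 222.] circle at z [ 0.6502 -0.1482  0.0275]
pos [ 0.6511 -0.149   0.1004] rot [3.1406e+00 1.1000e-03 2.2709e+00] F [-0.4 -0.5  0.5] w 0.0853 t 13.72
tool delta cm [ 0.07 -0.23  7.74]
```

View pics/w12.png

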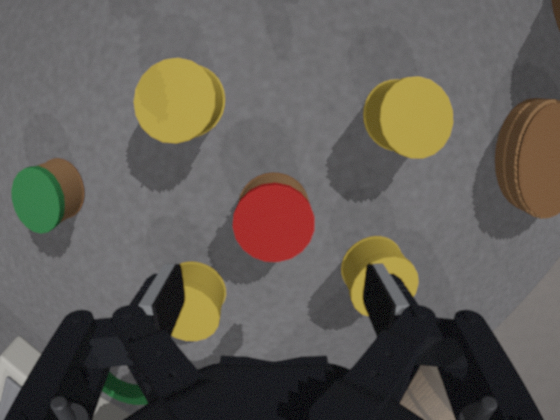

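The red lid is at (273,222), and the fingers will come down in the gaps between the yellow pots. I've now viewed 10 pictures, so I continue on numbers only.

```bash
python3 -m handwheel '[{"dx":0.1,"dy":-0.1,"dz":3,"wx":0,"wy":0,"wz":0,"claw":100},{"dx":0,"dy":0,"dz":3,"wx":0,"wy":0,"wz":0,"claw":100},{"dx":0,"dy":0,"dz":1.7,"wx":0,"wy":0,"wz":0,"claw":100},{"dx":0,"dy":0,"dz":0,"wx":0,"wy":0,"wz":0,"claw":50},{"dx":0,"dy":0,"dz":0,"wx":0,"wy":0,"wz":0,"claw":30},{"dx":0,"dy":0,"dz":0,"wx":0,"wy":0,"wz":0,"claw":30},{"dx":0,"dy":0,"dz":0,"wx":0,"wy":0,"wz":0,"claw":30},{"dx":0,"dy":0,"dz":0,"wx":0,"wy":0,"wz":0,"claw":30}]' 40
python3 -m handwheel '[{"dx":0,"dy":0,"dz":0,"wx":0,"wy":0,"wz":0,"claw":30},{"dx":0,"dy":0,"dz":-3,"wx":0,"wy":0,"wz":0,"claw":30},{"dx":0,"dy":0,"dz":-5,"wx":0,"wy":0,"wz":0,"claw":30},{"dx":0,"dy":0,"dz":-5,"wx":0,"wy":0,"wz":0,"claw":30},{"dx":3,"dy":1,"dz":-4,"wx":0,"wy":0,"wz":0,"claw":30},{"dx":5,"dy":2,"dz":-1,"wx":0,"wy":0,"wz":0,"claw":30},{"dx":5,"dy":2,"dz":0,"wx":0,"wy":0,"wz":0,"claw":30},{"dx":0,"dy":0,"dz":0,"wx":0,"wy":0,"wz":0,"claw":30}]'
python3 wl.py 0 0.218 0.5283,0.2385,0.203 pics/w13.png
```

```text
clock: 14.72
position: [0.65, -0.1492, 0.0238]
tool_rot: [3.14, 0.002, 2.271]
force: [-0.7, 0.3, 8.2]
grip_width: 0.054
finger_force: 42.8
clock: 15.72
position: [0.6031, -0.0125, 0.2032]
tool_rot: [3.14, -0.001, 2.276]
force: [0.7, -0.5, -0.1]
grip_width: 0.0545
finger_force: 42.5
area 9953.5 [273. 279.] circle at z [ 0.6025 -0.0121  0.0281]
pos [ 0.6036 -0.0152  0.2032] rot [ 3.1403 -0.      2.2739] F [ 0.1 -1.2 -0.2] w 0.0544 t 15.78
tool delta cm [24.22 10.66  0.03]
```

```bash
python3 -m handwheel '[{"dx":4,"dy":1.8,"dz":0,"wx":0,"wy":0,"wz":0,"claw":30},{"dx":5,"dy":2.2,"dz":0,"wx":0,"wy":0,"wz":0,"claw":30},{"dx":5,"dy":2.2,"dz":0,"wx":0,"wy":0,"wz":0,"claw":30},{"dx":5,"dy":2.2,"dz":0,"wx":0,"wy":0,"wz":0,"claw":30},{"dx":5,"dy":2.2,"dz":0,"wx":0,"wy":0,"wz":0,"claw":30},{"dx":0.4,"dy":0.4,"dz":0,"wx":0,"wy":0,"wz":0,"claw":30},{"dx":0,"dy":0,"dz":0,"wx":0,"wy":0,"wz":0,"claw":30},{"dx":0,"dy":0,"dz":0,"wx":0,"wy":0,"wz":0,"claw":30}]'
python3 wl.py 0 0.218 0.5283,0.2385,0.132 pics/w14.png;python3 wl.py 1 0.136 0.5283,0.2385,0.132 pics/w15.png
```

```text
clock: 16.77
position: [0.5314, 0.2383, 0.2025]
tool_rot: [3.142, 0.001, 2.268]
force: [-0.6, -0.8, -1.0]
grip_width: 0.0542
finger_force: 42.5
area 9999.0 [273. 279.] circle at z [0.5306 0.2391 0.028 ]
area 1570.5 [269. 194.] circle at z [0.5059 0.267  0.0136]
pos [0.5313 0.2385 0.2025] rot [3.1416e+00 5.0000e-04 2.2683e+00] F [ 0.2 -0.  -2.2] w 0.0542 t 16.82
tool delta cm [ 0.2  -0.23  7.05]
area 2788.5 [270. 216.] circle at z [0.5282 0.2386 0.0426]
area 8913.0 [521. 256.] circle at z [0.756  0.3724 0.1028]
pos [0.5312 0.2387 0.2025] rot [3.1415e+00 3.0000e-04 2.2686e+00] F [-0.4 -0.9 -0.1] w 0.0542 t 16.88
tool delta cm [ 0.17 -0.24  7.05]
```

```bash
python3 -m handwheel '[{"dx":0.1,"dy":-0.2,"dz":1,"wx":0,"wy":0,"wz":0,"claw":30},{"dx":0,"dy":0,"dz":2,"wx":0,"wy":0,"wz":0,"claw":30},{"dx":0,"dy":0,"dz":2,"wx":0,"wy":0,"wz":0,"claw":30},{"dx":0,"dy":0,"dz":1.2,"wx":0,"wy":0,"wz":0,"claw":30},{"dx":0,"dy":0,"dz":0,"wx":0,"wy":0,"wz":0,"claw":30},{"dx":0,"dy":0,"dz":0.4,"wx":0,"wy":0,"wz":0,"claw":30},{"dx":0,"dy":0,"dz":0,"wx":0,"wy":0,"wz":0,"claw":30}]'
python3 -m handwheel '[{"dx":0,"dy":0,"dz":0.2,"wx":0,"wy":0,"wz":0,"claw":30},{"dx":0,"dy":0,"dz":0.2,"wx":0,"wy":0,"wz":0,"claw":30},{"dx":0,"dy":0,"dz":0,"wx":0,"wy":0,"wz":0,"claw":30}]'
```

```text
clock: 17.75
position: [0.5286, 0.2397, 0.1365]
tool_rot: [3.141, 0.0, 2.271]
force: [0.2, -0.7, -0.7]
grip_width: 0.0543
finger_force: 42.6
clock: 18.12
position: [0.5286, 0.2398, 0.1323]
tool_rot: [3.141, 0.0, 2.271]
force: [1.6, 1.4, 0.6]
grip_width: 0.0543
finger_force: 42.5
```

```bash
python3 -m handwheel '[{"dx":-0.1,"dy":-0.1,"dz":0,"wx":0,"wy":0,"wz":0,"claw":30},{"dx":0,"dy":0,"dz":0,"wx":0,"wy":0,"wz":0,"claw":75},{"dx":0,"dy":0,"dz":0,"wx":0,"wy":0,"wz":0,"claw":80},{"dx":0,"dy":0,"dz":0,"wx":0,"wy":0,"wz":0,"claw":100},{"dx":0,"dy":0,"dz":-1,"wx":0,"wy":0,"wz":0,"claw":100},{"dx":0,"dy":0,"dz":-3,"wx":0,"wy":0,"wz":0,"claw":100},{"dx":0,"dy":0,"dz":-4,"wx":0,"wy":0,"wz":0,"claw":100},{"dx":0,"dy":0,"dz":0,"wx":0,"wy":0,"wz":0,"claw":0}]' 
python3 wl.py 0 0.147 0.5283,0.2385,0.102 pics/w16.png;python3 wl.py 1 0.136 0.5283,0.2385,0.102 pics/w17.png
```

```text
clock: 19.12
position: [0.5297, 0.2387, 0.2156]
tool_rot: [3.137, 0.001, 2.27]
force: [0.1, 0.1, -0.8]
grip_width: 0.0698
finger_force: 0.0
area 4739.0 [272. 219.] circle at z [0.5288 0.239  0.028 ]
pos [0.5289 0.2386 0.2139] rot [3.1389e+00 2.0000e-04 2.2708e+00] F [-0.6 -0.7 -0.1] w 0.0627 t 19.18
tool delta cm [ 0.03 -0.08 11.19]
area 10176.5 [273. 213.] circle at z [0.5281 0.2387 0.0425]
area 9119.0 [520. 252.] circle at z [0.7621 0.3752 0.1053]
area 124.0 [352.   2.] circle at z [0.4584 0.4016 0.02  ]
pos [0.5283 0.2384 0.2128] rot [ 3.1408 -0.      2.2709] F [-1.2  0.5  0. ] w 0.0553 t 19.23
tool delta cm [ 1.000e-02 -0.000e+00  1.108e+01]
```

```bash
python3 -m handwheel '[{"dx":0,"dy":0,"dz":0,"wx":0,"wy":0,"wz":0,"claw":0},{"dx":0,"dy":0,"dz":0,"wx":0,"wy":0,"wz":0,"claw":0},{"dx":0,"dy":0,"dz":1,"wx":0,"wy":0,"wz":0,"claw":0},{"dx":0,"dy":0,"dz":2,"wx":0,"wy":0,"wz":0,"claw":0},{"dx":0,"dy":0,"dz":2,"wx":0,"wy":0,"wz":0,"claw":0},{"dx":0,"dy":0,"dz":1,"wx":0,"wy":0,"wz":0,"claw":0},{"dx":0,"dy":0,"dz":0,"wx":0,"wy":0,"wz":0,"claw":0}]'
python3 -m handwheel '[{"dx":0,"dy":0,"dz":0.7,"wx":0,"wy":0,"wz":0,"claw":0},{"dx":0,"dy":0,"dz":0.7,"wx":0,"wy":0,"wz":0,"claw":0},{"dx":0,"dy":0,"dz":0.6,"wx":0,"wy":0,"wz":0,"claw":0},{"dx":0,"dy":0,"dz":0.6,"wx":0,"wy":0,"wz":0,"claw":0},{"dx":0,"dy":0,"dz":0,"wx":0,"wy":0,"wz":0,"claw":0}]'
python3 -m handwheel '[{"dx":0,"dy":0,"dz":0.6,"wx":0,"wy":0,"wz":0,"claw":0},{"dx":0,"dy":0,"dz":0.6,"wx":0,"wy":0,"wz":0,"claw":0},{"dx":0,"dy":0,"dz":0.5,"wx":0,"wy":0,"wz":0,"claw":0},{"dx":0,"dy":0,"dz":0,"wx":0,"wy":0,"wz":0,"claw":0}]'
```

```text
clock: 20.1
position: [0.5281, 0.2381, 0.1516]
tool_rot: [-3.14, -0.0, 2.271]
force: [-0.3, -0.7, -0.3]
grip_width: 0.0
finger_force: 0.0
clock: 20.72
position: [0.5288, 0.2385, 0.1264]
tool_rot: [3.141, 0.0, 2.271]
force: [1.7, 0.4, 5.5]
grip_width: -0.0003
finger_force: 2.5
clock: 21.22
position: [0.5289, 0.2385, 0.1096]
tool_rot: [3.14, 0.0, 2.271]
force: [2.0, 1.0, 5.8]
grip_width: -0.0002
finger_force: 3.0
```

```bash
python3 -m handwheel '[{"dx":0,"dy":0,"dz":0.5,"wx":0,"wy":0,"wz":0,"claw":0},{"dx":0,"dy":0,"dz":0.5,"wx":0,"wy":0,"wz":0,"claw":0},{"dx":0,"dy":0,"dz":0,"wx":0,"wy":0,"wz":0,"claw":0},{"dx":0,"dy":0,"dz":0,"wx":0,"wy":0,"wz":0,"claw":0}]'
python3 -m handwheel '[{"dx":0,"dy":0,"dz":-1,"wx":0,"wy":0,"wz":0,"claw":0},{"dx":0,"dy":0,"dz":-3,"wx":0,"wy":0,"wz":0,"claw":0},{"dx":0,"dy":0,"dz":-4,"wx":0,"wy":0,"wz":0,"claw":0},{"dx":0,"dy":0,"dz":-5,"wx":0,"wy":0,"wz":0,"claw":0},{"dx":0,"dy":0,"dz":-1,"wx":0,"wy":0,"wz":0,"claw":50},{"dx":0,"dy":0,"dz":0,"wx":0,"wy":0,"wz":0,"claw":100},{"dx":0,"dy":0,"dz":0,"wx":0,"wy":0,"wz":0,"claw":100}]'
python3 wl.py 0 0.106 0.65,-0.149,0.2 pics/w18.png
python3 - <<'E'
import cv2,numpy as np
from m import *
for n in ('w11','w18'):
    h=cv2.cvtColor(cv2.imread(f'pics/{n}.png'),cv2.COLOR_BGR2HSV)[130:260,200:340]
    m=((h[...,0]>6)&(h[...,0]<18)&(h[...,1]>150)).astype(np.uint8)
    r=(((h[...,0]<5)|(h[...,0]>174))&(h[...,1]>140)).sum()
    N,_,st,ce=cv2.connectedComponentsWithStats(m); print(n,'red',r,[(int(s[4]),c.round()) for s,c in zip(st[1:],ce[1:]) if s[4]>25])
d=grab('scene'); print([(a,np.round(e[0]),np.round(e[1])) for a,e,c in red(d)])
E
```

```text
clock: 21.72
position: [0.529, 0.2386, 0.0999]
tool_rot: [3.14, 0.0, 2.271]
force: [0.8, 0.9, 7.0]
grip_width: 0.0003
finger_force: 3.5
clock: 22.6
position: [0.5277, 0.2381, 0.2381]
tool_rot: [-3.14, -0.0, 2.271]
force: [0.1, -0.1, -0.3]
grip_width: 0.0542
finger_force: 0.0
area 2487.0 [276. 195.] circle at z [0.5292 0.2401 0.0264]
pos [0.5278 0.2381 0.2381] rot [-3.1396e+00 -2.0000e-04  2.2707e+00] F [ 0.7  0.2 -0. ] w 0.0619 t 22.65
tool delta cm [-37.48 -15.58   3.83]
w11 red 2540 [(40, array([101.,  26.])), (67, array([91., 44.])), (131, array([44., 65.])), (175, array([87., 93.]))]
w18 red 2573 [(42, array([103.,  26.])), (69, array([92., 45.])), (125, array([45., 65.])), (166, array([88., 94.]))]
[(308.5, array([441., 184.]), array([14., 30.]))]
```

The second pot reads the same as the first one did: three lips over the lid and the same apparent height. The arm is clear, so I'm handing in.

```bash
python3 -c "from workcell import job_done; print(job_done())"
```

```text
the job is handed in; nothing more can be done
None
```

Both red-lidded pots were pressed into the dispenser one after the other, and the green and yellow pots were not touched. The job was handed in at about 23 s. I confirmed the first pot by eye, and the second by image measurements matching the first.

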